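Release the cam lock and push the dish tray home on the imaging stage

ROBOT

A 7-joint arm with a two-finger parallel gripper is mounted at the origin on the work surface. World frame = base frame: x ahead of the robot, y to its left, z up, the work surface at z = 0. Lengths are in m, angles in rad, forces in N, time in s.
With the tool pointing down it reaches from about 0.4 to 0.85 m from the base axis. Payload 4.5 kg.
Tool frame: the origin (TCP) lies at the centre of the arm's flange, where the gripper is bolted on; the fingertips stand 166 mm ahead of it and the grasp point (between the pads) lies 147 mm ahead of it (r.grip_depth is the distance from the TCP to the grasp point, in m); z points along the fingers, y is the line along which they close (so a half turn about z gives the same grasp; the last joint's range is limited). The gripper opens to 88 mm and grips with 3 to 60 N. Pads are 18 mm wide; open, the fingers measure 123 mm over their backs; the gripper's body (75 mm by 187 mm) begins 45 mm behind the grasp point.
Start: joints at [1.172, 0.689, -0.195, 1.565, 0.157, 0.902, -0.215], TCP at [0.262, -0.567, 0.405] pointing down, gripper open.
Joint ranges: [-3.01, 3.01], [-0.46, 2.08], [-1.47, 1.51], [0.13, 2.56], [-1, 4.14], [0.04, 2.09], [-2.66, 2.66]. Speed limits (rad/s): [2.57, 2.57, 3.14, 3.14, 3.14, 3.14, 3.14].

INTERFACE

Orientations are given as a unit quaternion [x, y, z, w].
In Python, from plant import status, cams, r, finder gives the robot as it stands.
- The arm moves only by the tool play_rows, never from a script. Its argument "rows" is a list of rows, each a list of 7 numbers: the opening in per cent of the stroke, from 0 (shut) to 100 (fully open), then the shift along the tool's x, y, z in m, then the turn, a rotation vector about the tool's x, y, z in degrees. A call has 1 to 8 rows; each row shifts and turns the commanded pose from where the row before left it, along the tool's axes as they then stand; what a row does not reach is not made up. A row lasts 1/8 s, in which the tool goes at most 62.5 mm and 10.7 degrees, less where a joint would pass 70% of its speed; a pose out of reach is approached as far as the arm can. A call with a gripper value outside its range is refused whole. The fingers move at their own pace and stop on an object; "grip_force" is the grip in N (left out, the last holds). Time passes only in rows, so rows that do not move let the fingers close. It gives the time, the measured TCP pose, the force, the opening and the grip force at its end, in the units of the state.
- status.get_state(): the state, without advancing time (a new reading comes with each control period).
- cams.snapshot(name): name is "side" or "top"; returns the picture (384x512x3 uint8, red, green, blue); there is no depth.
- cams.camera_params(name): a dict with "vfov" (degrees; the focal length in pixels is half the picture's height over the tangent of half this angle, whatever the lens; pixels are square), "cx", "cy" (the principal point, pixels), "R" (3x3) and "t" (3): a world point X has camera coordinates R X + t. Camera axes: x right, y down, z forward; pixel columns grow to the right and rows downward; lengths in m; the calibration is good to about 2 mm. A picture is of the moment at which its call begins. camera_params takes no time and is no camera call.
- r.finish_job(): hands the job in; it is judged then, once.
Trained networks look in the newest picture that a camera, given by its name, has taken for a name from the list of things; names that differ only in an ending like _2 or _b are one class to them, and where a whole thing is asked for, a point or a joint stands for the part that bears it (a point fixed in the world has none). Each returns a list of dicts, best first, with "score" (0 to 1); they miss things now and then, are a little off and sometimes report something else, mostly with a low value. They report only what shows in the picture. A call takes as long as a camera call. They do not tell look-alikes from the thing itself.
- finder.spot_in(camera, label): "at" ([x, y, z] in m, in the coordinates of the camera as it stood for that picture, good to about 4 mm: the middle of the surface that is visible of it).
- finder.regions_of(camera, label): "mask" (384x512 bool, what is visible of it).
The state is a dict: "clock": time; "q": joint angles; "qd": joint speeds; "joint_torque": joint torques, N m; "tool_pos": TCP position; "eef_rot": TCP orientation; "contact_force": force on the tool from outside, world axes, zero at the start; "moment": the same for the moment, N m; "opening": opening from 0.0 (shut) to 1.0 (fully open); "finger_force": force on a finger pad.
Only numpy, scipy, OpenCV 4.12 (cv2) and the standard library are available. Lean on these libraries where they do the work, as an engineer would, in place of code of your own. Each camera call takes 0.05 s, during which the arm holds its last target. There are 200 camera calls.

TASK

On the low imaging stage, push the cam lock's lever round until the cam is at its low point, with the lever lined up over the white index line; then push the dish tray forward along its rails until it is fully home against the end stops. This is fingertip work: do not lift the tray, do not force it against the cam, leave the other things on the bench where they stand, and finish with the hand clear.

Things in the scene. Friction and masses are not known exactly. Their poses are not given: they have to be found in the camera images.
- stage: Low imaging stage, white box with black deck, 300 (x) x 200 x 40 mm high, fixed to the bench, placed and turned differently each time. Origin: centre of its underside. Its x is forward (the way the tray slides), y left, z up. Deck top 40 mm over the bench. Focus knobs on its long sides at x = -60 mm stick out 34 mm, below deck level, to look at only.
- tray: Dish tray (follower slide), loose on the deck between the rails, 0.21-0.39 kg: aluminium slab 90 x 90 x 22 mm tall, steel nose 36 mm wide and 18 tall reaching 20 mm beyond its front face, covered dish 62 mm across fixed on top up to 38 mm over the deck. Origin: centre of the slab's underside; x forward. Starts 33 to 53 mm behind tray_home. Needs about 2-5 N to slide.
- tray_rear (a point): Middle of the tray's flat rear face (90 mm wide, 22 mm tall), 45 mm behind the tray's origin and 11 mm above the deck: the place to push it forward. Fully home it is at stage x = -62 mm.
- tray_home (a point): Point on the deck where the tray's origin lies when fully home: stage x = -17, y = 0, z = 40 mm. Rails 12 mm wide, 20 mm tall on the deck run from stage x = -140 to +33 mm, inner faces at y = +-46.5 mm (1.5 mm clear of the tray), open at the rear; small stops at their front ends, rear faces at x = +28 mm, 20 mm tall, catch the slab's front corners when home.
- cam (a joint): Cam angle, rad. 0 = low point: the cam's low side faces the tray's nose, the lever points to stage +y (left). Positive = clockwise from above: the lever points along (sin q, cos q) in stage x, y. Starts 1.7 to 2.5, the cam then bars the nose. Turns from -0.5 to 2.9, stays where left, no catch or stop at 0. Turn it down to 0 counter-clockwise, by way of the front; about 2.7 N at the post.
- cam_axis (a point): On the cam's upright pivot, at the lever's top face: stage x = 70, y = 0, 72 mm above the bench. The cam is a steel disc of 35 mm radius, its centre 15 mm off the pivot (high side 50 mm, low side 20 mm from the pivot), 4 to 20 mm above the deck. At the low point it stands 2 mm clear of the nose of a tray that is fully home.
- cam_post (a point): Centre of the top of the black round post on the lever: 16 mm across, 40 mm tall (72 to 112 mm above the bench), 82 mm from the pivot; turns with the cam. The lever is an aluminium bar 16 mm wide, 8 mm thick, 64 to 72 mm above the bench, its end 90 mm from the pivot.
- index_line (a point): Middle of the white index line on the deck, 22 x 4 mm along stage y, at stage x = 70, y = 87, z = 40 mm. At the low point the lever lies over it.
- bottle: Bystander: amber bottle, 54 mm across, 125 mm tall, standing on the bench; origin at the centre of its underside.
- pot: Bystander: white lidded pot, 52 mm across, 55 mm tall, standing on the bench; origin at the centre of its underside.
- objective: Bystander: steel microscope objective, 38 mm across, 46 mm tall, standing nose up on the bench; origin at the centre of its underside.
Not all that is in view belongs to the job. Of the things like the tray, leave any that is brown or pink; of the rest the larger one is meant.

How it is judged:
On the way, in this order (a step that is already met when the one before it is completed fails the run):
1. the cam is turned to its low point while the tray is still back from home (value of joint cam between -0.3 and 0.3 rad and x of tray in the frame of stage below -0.025 m), for 0.2 s.
2. the tray is pushed fully home (x of tray in the frame of stage above -0.02 m and z of tray in the frame of stage below 0.044 m and horizontal distance between tray and tray_home below 0.005 m), for 0.2 s.
At the end, for the whole second after the job is handed in: The cam is within 0.3 rad of its low point (lever over the index line), and the tray lies flat on the deck, at rest, within 3 mm of the end stops (all of step 2 and value of joint cam between -0.3 and 0.3 rad and linear speed of tray below 0.01 m/s); the robot touches nothing.
It fails at once if the tray is lifted (its underside more than 8 mm above the deck) (height (world z) of tray above 0.048 m).
It fails at once if the tray is forced against the cam (more than 12 N) (contact force between tray and cam above 12 N).
It fails at once if the bottle is moved more than 20 mm or lifted (distance of bottle from where it was at the start of the episode above 0.02 m).
It fails at once if the pot is moved more than 20 mm or lifted (distance of pot from where it was at the start of the episode above 0.02 m).
It fails at once if the objective is moved more than 20 mm or lifted (distance of objective from where it was at the start of the episode above 0.02 m).
It also fails if it takes over 54 s, if anything falls off the work surface, if the arm or the gripper's body presses on something with over 40 N, if the wrist force passes 120 N, or if a joint passes its speed limit or range.

## Working session

There is one attempt and no reset: what is moved stays moved. The work goes in short steps, Python scripts to look and compute and a tool call to move; the robot and the scene stay as the last step left them, time stands still between calls to the robot, and variables do not carry over. Pictures are saved under pics/ and viewed, at most 10 in all, crops included, and the job is handed in when it is done.

Besides the shell and the picture viewer there is one more tool, called after "Emit:" as name(argument=value, ...) on one line, values as JSON. play_rows: Moves the arm, as the interface text tells. Its arguments: {"type":"object","properties":{"rows":{"type":"array","items":{"type":"array","items":{"type":"number"}}},"grip_force":{"type":"number"}},"required":["rows"]}

```bash
mkdir -p pics; ls
cat > h.py <<'E'
import numpy as np, cv2, json
from plant import status, cams, r, finder
def P(n):
    p=cams.camera_params(n); f=192/np.tan(np.radians(p['vfov'])/2)
    return f,p['cx'],p['cy'],np.array(p['R']),np.array(p['t'])
def proj(n,X):
    f,cx,cy,R,t=P(n); c=np.atleast_2d(X)@R.T+t
    return np.c_[f*c[:,0]/c[:,2]+cx,f*c[:,1]/c[:,2]+cy]
def unproj(n,uv,z):
    f,cx,cy,R,t=P(n); uv=np.atleast_2d(uv).astype(float)
    d=np.c_[(uv[:,0]-cx)/f,(uv[:,1]-cy)/f,np.ones(len(uv))]@R; o=-R.T@t
    return o+d*((z-o[2])/d[:,2])[:,None]
def toW(n,c):
    f,cx,cy,R,t=P(n); return R.T@(np.array(c)-t)
E
python3 - <<'E'
from h import *
s=status.get_state(); print({k:np.round(v,3).tolist() for k,v in s.items()})
for n in ("top","side"):
    im=cams.snapshot(n); cv2.imwrite(f"pics/{n}0.png",im[...,::-1])
    print(n,{k:np.round(v,3).tolist() for k,v in cams.camera_params(n).items()})
    for l in ("stage","tray","cam","cam_post","bottle","pot","objective","index_line","tray_rear","cam_axis"):
        try: print(l,[(round(d['score'],2),np.round(toW(n,d['at']),3).tolist()) for d in finder.spot_in(n,l)])
        except Exception as e: print(l,e)
E
```

```text
pics
{'clock': 0.0, 'q': [1.172, 0.69, -0.195, 1.566, 0.157, 0.902, -0.215], 'qd': [0.0, -0.002, -0.0, -0.0, 0.0, -0.001, 0.002], 'joint_torque': [0.001, -52.757, -1.267, -15.343, -0.053, 0.007, 0.0], 'tool_pos': [0.262, -0.567, 0.404], 'eef_rot': [0.977, 0.215, -0.0, -0.001], 'contact_force': [0.059, 0.019, 0.207], 'moment': [0.033, -0.009, 0.007], 'finger_force': 0.0, 'opening': 0.999}
top {'vfov': 45.639, 'cx': 266.859, 'cy': 190.308, 'R': [[-0.001, -1.0, 0.003], [-0.978, 0.0, -0.209], [0.209, -0.003, -0.978]], 't': [0.07, 0.536, 0.873]}
stage [(0.56, [0.562, 0.034, 0.039])]
tray [(0.9, [0.602, 0.316, 0.019]), (0.82, [0.311, 0.182, 0.016]), (0.78, [0.42, 0.351, 0.027]), (0.63, [0.529, 0.101, 0.06])]
cam [(0.64, [0.585, -0.015, 0.06])]
cam_post [(0.64, [0.589, -0.017, 0.062]), (0.57, [0.652, -0.106, 0.034])]
bottle [(0.66, [0.459, -0.151, 0.087]), (0.61, [0.561, 0.039, 0.039])]
pot [(0.92, [0.71, 0.124, 0.051]), (0.62, [0.528, 0.097, 0.06])]
objective [(0.79, [0.655, -0.111, 0.035])]
index_line [(0.97, [0.564, 0.04, 0.04])]
tray_rear [(0.95, [0.523, 0.094, 0.065]), (0.88, [0.599, 0
[... 286 characters left out ...]
 [(0.96, [0.545, 0.006, 0.038]), (0.45, [0.593, -0.027, 0.059])]
tray [(0.92, [0.422, 0.335, 0.024]), (0.7, [0.528, 0.085, 0.066]), (0.68, [0.601, 0.302, 0.016]), (0.68, [0.311, 0.169, 0.016]), (0.27, [0.653, -0.118, 0.032])]
cam [(0.68, [0.587, -0.028, 0.061])]
cam_post [(0.65, [0.593, -0.027, 0.064])]
bottle [(0.61, [0.454, -0.177, 0.076])]
pot [(0.66, [0.712, 0.11, 0.041])]
objective [(0.82, [0.651, -0.121, 0.032])]
index_line [(0.67, [0.542, 0.01, 0.042]), (0.54, [0.65, -0.122, 0.033])]
tray_rear [(0.96, [0.602, 0.304, 0.014]), (0.93, [0.419, 0.342, 0.024]), (0.93, [0.315, 0.167, 0.019]), (0.7, [0.526, 0.086, 0.063]), (0.4, [0.652, -0.12, 0.035])]
cam_axis [(0.59, [0.542, 0.006, 0.045])]
```

View pics/top0.png

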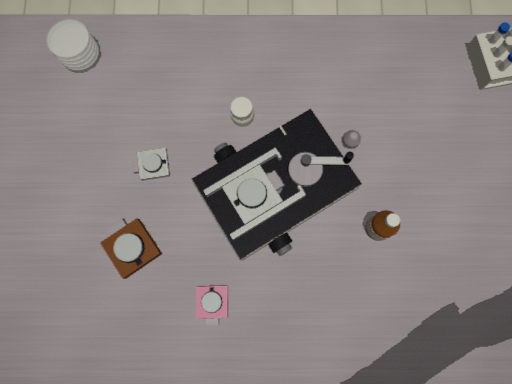

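View pics/side0.png

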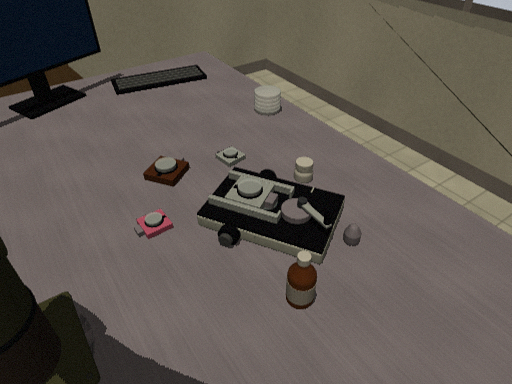

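The top view shows the stage with the tray on it: dish at (252,193), index line at (283,130), cam disc at (306,169) and the lever running right to a black post at (349,158). The objective is at (352,139), the bottle at (386,223) and the pot at (242,110). The other trays (brown, pink and small white) lie on the bench as decoys.

```bash
cat > m.py <<'E'
from h import *
from scipy.optimize import least_squares
im=cv2.imread("pics/top0.png")
c=unproj("top",[(193,183),(313,111),(360,183),(245,255)],0.04)[:,:2]
print(np.round(c,3).tolist(), [round(float(np.linalg.norm(c[i]-c[(i+1)%4])),3) for i in range(4)])
m=np.array([[-.15,.1],[.15,.1],[.15,-.1],[-.15,-.1]])
def T(p,x): cc,s=np.cos(p[2]),np.sin(p[2]); x=np.atleast_2d(x); return np.c_[cc*x[:,0]-s*x[:,1]+p[0],s*x[:,0]+cc*x[:,1]+p[1]]
il=unproj("top",[(283,130)],.04)[:,:2]
f=lambda p:np.r_[(T(p,m)-c).ravel(),(T(p,[[.07,.087]])-il).ravel()]
s=least_squares(f,[c[:,0].mean(),c[:,1].mean(),-1]); p=s.x
print("stage",np.round(p,4),"res",np.round(s.fun,4))
def inv(p,x): cc,s=np.cos(p[2]),np.sin(p[2]); d=np.atleast_2d(x)-p[:2]; return np.c_[cc*d[:,0]+s*d[:,1],-s*d[:,0]+cc*d[:,1]]
for n,uv,z in (("hub",(306,160),.072),("hub112",(306,160),.112),("post",(349,157),.112),("end",(347,160),.072),("cam",(306,169),.060),("dish",(252,193),.078)):
    w=unproj("top",[uv],z)[:,:2]; print(n,np.round(w,3),np.round(inv(p,w),3))
np.save("stage.npy",p)
big=cv2.resize(im[90:270,180:410],None,fx=3.4,fy=3.3,interpolation=cv2.INTER_CUBIC)
cv2.imwrite("pics/top0c.png",np.clip(big*1.6,0,255).astype(np.uint8))
for q in (1.7,2.1,2.5):
    w=T(p,[[.07+.082*np.sin(q),.082*np.cos(q)]])[0]; print(q,proj("top",[*w,.112]),proj("side",[*w,.112]))
E
python3 m.py
```

```text
[[0.555, 0.223], [0.714, -0.03], [0.555, -0.124], [0.407, 0.114]] [0.299, 0.185, 0.281, 0.185]
stage [ 0.5583  0.0459 -1.0022] res [ 0.0066  0.003   0.009   0.0033 -0.0004 -0.01   -0.0133  0.0049 -0.0019
 -0.0012]
hub [[ 0.596 -0.01 ]] [[0.067 0.002]]
hub112 [[ 0.584 -0.006]] [[ 0.058 -0.006]]
post [[ 0.59 -0.09]] [[ 0.132 -0.046]]
end [[ 0.596 -0.093]] [[ 0.137 -0.043]]
cam [[ 0.58  -0.011]] [[ 0.059 -0.012]]
dish [[0.526 0.099]] [[-0.062  0.002]]
1.7 [[346.8638568  137.16027727]] [[339.65328919 201.59109498]]
2.1 [[351.43580532 152.66385036]] [[331.03895489 209.55374729]]
2.5 [[349.39617386 168.654578  ]] [[317.40480013 214.33169649]]
```

View pics/top0c.png

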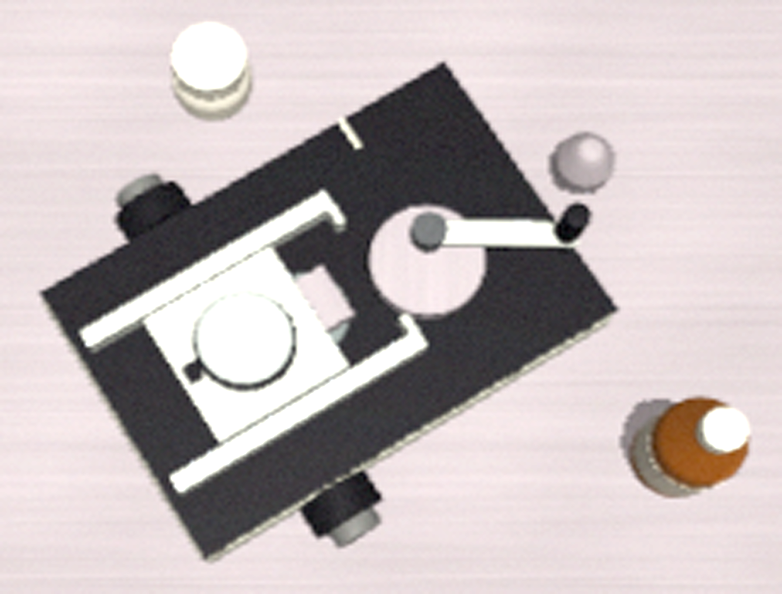

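```bash
sed -i 's/(193,183),(313,111),(360,183),(245,255)/(192.4,178.8),(310.3,109.1),(361.5,183.9),(241.2,259.7)/; s/(349,157)/(349.7,153.9)/; s/(252,193)/(252.3,193.5)/' m.py
cat >> m.py <<'E'
im=cv2.imread("pics/side0.png"); b=cv2.resize(im[150:270,190:370],None,fx=4,fy=4,interpolation=cv2.INTER_CUBIC)
cv2.imwrite("pics/side0c.png",np.clip(b*1.8,0,255).astype(np.uint8))
print("side corners",np.round(proj("side",np.c_[T(p,m),[.04]*4]),1).tolist(),"idx",proj("side",[*T(p,[[.07,.087]])[0],.04]),"hub",proj("side",[*T(p,[[.07,0]])[0],.072]))
E
python3 m.py
```

```text
[[0.564, 0.225], [0.719, -0.024], [0.553, -0.127], [0.397, 0.121]] [0.293, 0.195, 0.293, 0.196]
stage [ 0.5587  0.0485 -1.0132] res [ 0.      0.004   0.0043 -0.0016 -0.     -0.0043 -0.0027  0.0017 -0.0016
  0.0001]
hub [[ 0.596 -0.01 ]] [[0.069 0.001]]
hub112 [[ 0.584 -0.006]] [[ 0.06  -0.007]]
post [[ 0.597 -0.092]] [[ 0.139 -0.042]]
end [[ 0.596 -0.093]] [[ 0.14  -0.044]]
cam [[ 0.58  -0.011]] [[ 0.061 -0.013]]
dish [[0.525 0.098]] [[-0.06  -0.002]]
1.7 [[345.96349903 137.66720911]] [[338.6744336  201.30955004]]
2.1 [[350.35136277 153.21968917]] [[329.89365572 209.17806461]]
2.5 [[348.11761628 169.1891189 ]] [[316.1621716  213.83330561]]
side corners [[233.2, 166.8], [345.2, 195.8], [322.6, 254.4], [194.6, 214.5]] idx [[311.63834114 190.5760569 ]] hub [[301.52960013 202.41853697]]
```

View pics/side0c.png

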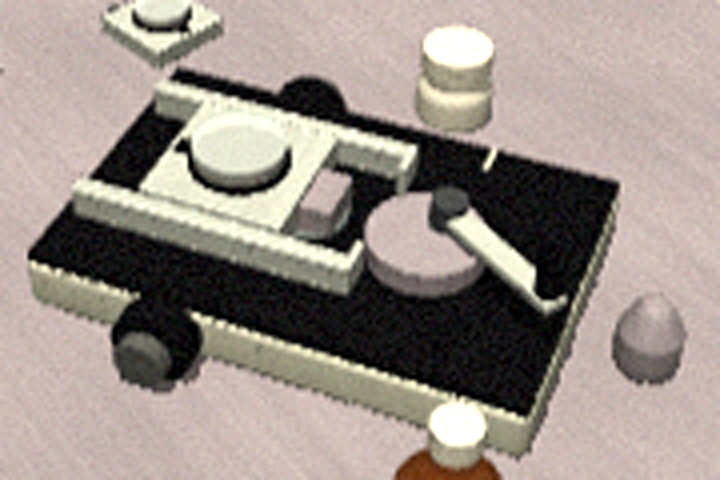

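```bash
cat > plan.py <<'E'
from h import *
from scipy.spatial.transform import Rotation as Ro
X,Y,S=.5587,.0485,-1.0132
def W(x,y): c,s=np.cos(S),np.sin(S); return np.array([X+c*x-s*y,Y+s*x+c*y])
def leverpt(q,rad=.082): return W(.07+rad*np.sin(q),rad*np.cos(q))
def leveryaw(q): return np.pi/2-q+S+np.pi   # tool x towards the pivot
def pose():
    s=status.get_state(); R=Ro.from_quat(s['eef_rot']).as_matrix()
    return np.array(s['tool_pos']),np.arctan2(R[1,0],R[0,0]),s
def plan(wps,step=.055,deg=10):
    """wps: (x,y,z_tcp,yaw,opening). Prints rows (tool down, shift before turn)."""
    p,yaw,s=pose(); rows=[]; print("at",p.round(4),"yaw",round(yaw,3),"t",s['clock'],"tilt",np.round(Ro.from_quat(s['eef_rot']).as_matrix()[2],3))
    for x,y,z,w,o in wps:
        t=np.array([x,y,z]); dyaw=(w-yaw) if abs(w-yaw)<3.6 else (w-yaw+np.pi)%(2*np.pi)-np.pi
        n=max(1,int(np.ceil(max(np.linalg.norm(t-p)/step,abs(np.degrees(dyaw))/deg))))
        p0,y0=p.copy(),yaw
        for i in range(1,n+1):
            g=p0+(t-p0)*i/n; d=g-p; c,sn=np.cos(yaw),np.sin(yaw)
            sh=np.round([c*d[0]+sn*d[1],sn*d[0]-c*d[1],-d[2]],4)
            tz=round(-np.degrees(y0+dyaw*i/n-yaw),1)
            p=p+np.array([c*sh[0]+sn*sh[1],sn*sh[0]-c*sh[1],-sh[2]]); yaw-=np.radians(tz)
            rows.append([o,*sh.tolist(),0,0,tz])
    for i in range(0,len(rows),8): print(json.dumps(rows[i:i+8]))
E
python3 - <<'E'
from plan import *
q=2.12; a=leverpt(q); print(a,leveryaw(q))
plan([(*a,.36,leveryaw(q),70),(*a,.30,leveryaw(q),70)])
E
```

```text
[ 0.59642856 -0.09289417] 1.5791889803846895
at [ 0.2622 -0.5674  0.4048] yaw 0.433 t 1.1 tilt [ 0.  0. -1.]
[[70, 0.0457, -0.0264, 0.0041, 0, 0, -6.0], [70, 0.0482, -0.0215, 0.004, 0, 0, -5.9], [70, 0.0501, -0.0164, 0.0041, 0, 0, -6.0], [70, 0.0516, -0.0111, 0.0041, 0, 0, -6.0], [70, 0.0525, -0.0057, 0.004, 0, 0, -6.0], [70, 0.0527, -0.0001, 0.0041, 0, 0, -5.9], [70, 0.0525, 0.0053, 0.0041, 0, 0, -6.0], [70, 0.0517, 0.0108, 0.004, 0, 0, -6.0]]
[[70, 0.0502, 0.0161, 0.0041, 0, 0, -5.9], [70, 0.0484, 0.0212, 0.0041, 0, 0, -6.0], [70, 0.0458, 0.0261, 0.0041, 0, 0, -6.0], [70, 0.0, -0.0, 0.03, 0, 0, 0.0], [70, 0.0, -0.0, 0.03, 0, 0, 0.0]]
```

Emit:
play_rows(rows=[[70,0.046,-0.026,0.004,0,0,-6],[70,0.048,-0.0215,0.004,0,0,-6],[70,0.05,-0.0165,0.004,0,0,-6],[70,0.0515,-0.011,0.004,0,0,-6],[70,0.0525,-0.0055,0.004,0,0,-6],[70,0.0525,0,0.004,0,0,-6],[70,0.0525,0.0055,0.004,0,0,-6],[70,0.0515,0.011,0.004,0,0,-6]])

```text
clock: 2.1
tool_pos: [0.5062, -0.2217, 0.3728]
eef_rot: [0.804, 0.595, 0.0, 0.0]
contact_force: [0.2, -0.4, 0.2]
opening: 0.697
finger_force: 0.0
```

Emit:
play_rows(rows=[[70,0.05,0.016,0.004,0,0,-6],[70,0.0485,0.021,0.004,0,0,-6],[70,0.046,0.026,0.004,0,0,-6],[70,0,0,0.03,0,0,0],[70,0,0,0.03,0,0,0],[70,0,0,0,0,0,0]])

```text
clock: 2.85
tool_pos: [0.5945, -0.0931, 0.2988]
eef_rot: [0.702, 0.712, -0.002, -0.002]
contact_force: [-0.5, 0.2, 0.7]
opening: 0.702
finger_force: 0.0
```

Run:
```python
from plan import *
for n in ("top","side"): cv2.imwrite(f"pics/{n}1.png",cams.snapshot(n)[...,::-1])
a,b=[cv2.imread(f"pics/{n}1.png") for n in ("top","side")]
A=cv2.resize(a[90:230,260:400],None,fx=2.8,fy=2.8,interpolation=cv2.INTER_CUBIC);B=cv2.resize(b[130:270,250:390],None,fx=2.8,fy=2.8,interpolation=cv2.INTER_CUBIC)
cv2.imwrite("pics/c1.png",np.clip(np.hstack([A,B])*1.8,0,255).astype(np.uint8))
q=2.12; a=leverpt(q)
plan([(*a,.25,leveryaw(q),70)])
```

```text
at [ 0.5957 -0.0931  0.3014] yaw 1.584 t 2.95 tilt [-0.     0.001 -1.   ]
[[70, 0.0002, 0.0007, 0.0514, 0, 0, 0.3]]
```

View pics/c1.png

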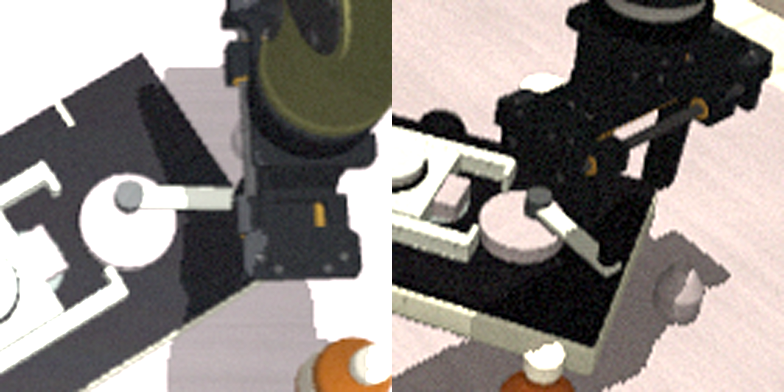

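The crop shows the lever end under the open hand and the bottle and objective clear of it. I'm descending around the post.

Emit:
play_rows(rows=[[70,0,0.0005,0.025,0,0,0],[70,0,0,0.026,0,0,0],[70,0,0,0,0,0,0],[30,0,0,0,0,0,0],[30,0,0,0,0,0,0],[30,0,0,0,0,0,0],[30,0,0,0,0,0,0]], grip_force=4)

```text
clock: 3.82
tool_pos: [0.596, -0.0931, 0.2501]
eef_rot: [0.702, 0.712, 0.0, 0.0]
contact_force: [0.7, 1.0, -0.3]
opening: 0.301
finger_force: 0.0
```

Run:
```python
from plan import *
print(status.get_state()['opening'],status.get_state()['contact_force'])
qs=np.r_[np.linspace(2.12,-.03,17)[1:]]
plan([(*leverpt(q),.25,leveryaw(q),28) for q in qs])
```

```text
0.3008028395655928 [ 0.69440507  0.97099967 -0.29590082]
at [ 0.596  -0.0931  0.2501] yaw 1.585 t 3.825 tilt [-0.     0.001 -1.   ]
[[28, 0.0009, 0.0114, 0.0001, 0, 0, -7.4], [28, 0.0007, 0.011, 0.0, 0, 0, -7.7], [28, 0.0008, 0.011, 0.0, 0, 0, -7.7], [28, 0.0007, 0.011, 0.0, 0, 0, -7.7], [28, 0.0007, 0.011, 0.0, 0, 0, -7.7], [28, 0.0008, 0.011, 0.0, 0, 0, -7.7], [28, 0.0007, 0.0109, 0.0, 0, 0, -7.7], [28, 0.0007, 0.011, 0.0, 0, 0, -7.7]]
[[28, 0.0008, 0.011, 0.0, 0, 0, -7.7], [28, 0.0007, 0.011, 0.0, 0, 0, -7.7], [28, 0.0007, 0.011, 0.0, 0, 0, -7.7], [28, 0.0008, 0.011, 0.0, 0, 0, -7.7], [28, 0.0007, 0.011, 0.0, 0, 0, -7.7], [28, 0.0008, 0.011, 0.0, 0, 0, -7.7], [28, 0.0007, 0.0109, 0.0, 0, 0, -7.7], [28, 0.0007, 0.011, 0.0, 0, 0, -7.7]]
```

Emit:
play_rows(rows=[[28,0.001,0.0115,0,0,0,-7.5],[28,0.0007,0.011,0,0,0,-7.7],[28,0.0007,0.011,0,0,0,-7.7],[28,0.0007,0.011,0,0,0,-7.7]])

```text
clock: 4.32
tool_pos: [0.6378, -0.082, 0.2496]
eef_rot: [0.488, 0.873, -0.002, -0.001]
contact_force: [-2.3, -1.7, 2.1]
opening: 0.28
finger_force: 1.5
```

Run:
```python
from plan import *
s=status.get_state(); print(s['contact_force'],s['moment'],s['opening'],s['finger_force'],np.round(s['q'],2))
qs=np.r_[np.linspace(2.12,-.03,17)[5:]]
plan([(*leverpt(q),.25,leveryaw(q),28) for q in qs])
```

```text
[-2.2641559  -1.67526412  2.11681829] [-0.31517448  0.40904587  0.05289925] 0.2795989145489719 1.4608020661398768 [ 0.32  0.95 -0.51  1.61  0.63  0.75  0.07]
at [ 0.6378 -0.082   0.2496] yaw 2.122 t 4.325 tilt [-0.001 -0.004 -1.   ]
[[28, 0.0013, 0.012, -0.0004, 0, 0, -7.4], [28, 0.0007, 0.011, -0.0, 0, 0, -7.7], [28, 0.0008, 0.0109, -0.0, 0, 0, -7.7], [28, 0.0007, 0.011, -0.0, 0, 0, -7.7], [28, 0.0007, 0.011, -0.0, 0, 0, -7.7], [28, 0.0008, 0.011, -0.0, 0, 0, -7.7], [28, 0.0007, 0.011, -0.0, 0, 0, -7.7], [28, 0.0007, 0.011, -0.0, 0, 0, -7.7]]
[[28, 0.0008, 0.011, -0.0, 0, 0, -7.7], [28, 0.0007, 0.0109, -0.0, 0, 0, -7.7], [28, 0.0007, 0.011, -0.0, 0, 0, -7.7], [28, 0.0008, 0.011, -0.0, 0, 0, -7.7]]
```

Emit:
play_rows(rows=[[28,0.0007,0.011,0,0,0,-7.7],[28,0.0007,0.011,0,0,0,-7.7],[28,0.0007,0.011,0,0,0,-7.7],[28,0.0007,0.011,0,0,0,-7.7],[28,0.0007,0.011,0,0,0,-7.7],[28,0.0007,0.011,0,0,0,-7.7]])

```text
clock: 5.08
tool_pos: [0.6767, -0.031, 0.2497]
eef_rot: [0.107, 0.994, -0.002, 0.001]
contact_force: [1.7, -5.0, 0.6]
opening: 0.283
finger_force: 1.8
```

Run:
```python
from plan import *
s=status.get_state(); print(s['contact_force'],s['opening'],s['finger_force'],np.round(s['q'],2))
qs=np.r_[np.linspace(2.12,-.03,17)[11:]]
plan([(*leverpt(q),.25,leveryaw(q),28) for q in qs])
```

```text
[ 1.69538543 -5.0041498   0.63369573] 0.2831500095243865 1.7985009960830212 [ 0.32  1.04 -0.71  1.49  0.79  0.92  0.72]
at [ 0.6767 -0.031   0.2497] yaw 2.927 t 5.075 tilt [-0.002 -0.004 -1.   ]
[[28, 0.0021, 0.013, -0.0003, 0, 0, -7.5], [28, 0.0007, 0.011, -0.0, 0, 0, -7.7], [28, 0.0007, 0.011, -0.0, 0, 0, -7.7], [28, 0.0008, 0.011, -0.0, 0, 0, -7.7], [28, 0.0007, 0.011, -0.0, 0, 0, -7.7], [28, 0.0007, 0.011, -0.0, 0, 0, -7.7]]
```

Emit:
play_rows(rows=[[28,0.001,0.011,0,0,0,-7.7],[28,0.001,0.011,0,0,0,-7.7],[28,0.0007,0.011,0,0,0,-7.7],[28,0.0007,0.011,0,0,0,-7.7],[28,0.0007,0.011,0,0,0,-7.7],[28,0.0007,0.011,0,0,0,-7.7],[28,0,0,0,0,0,0]])

```text
clock: 5.95
tool_pos: [0.6638, 0.0352, 0.2499]
eef_rot: [-0.29, 0.957, 0.0, 0.0]
contact_force: [-0.9, -0.1, 0.7]
opening: 0.277
finger_force: 0.0
```

Run:
```python
from plan import *
s=status.get_state(); print(s['contact_force'],s['opening'],s['finger_force'],np.round(s['q'],2))
q=-.03
plan([(*leverpt(q),.25,leveryaw(q),28)])
```

```text
[-0.91097015 -0.0797537   0.66258251] 0.2773196868615466 0.0 [ 0.3   1.07 -0.88  1.53  0.93  1.    1.31]
at [0.6638 0.0352 0.2499] yaw -2.553 t 5.95 tilt [-0.001 -0.    -1.   ]
[[28, 0.0002, -0.0006, -0.0001, 0, 0, 0.1]]
```

Run:
```python
from plan import *
p,yaw,s=pose(); b=W(-.142,0); print(b)
plan([(p[0],p[1],.32,yaw,60),(*b,.32,S+np.pi,25)])
```

```text
[0.48356096 0.16899118]
at [0.6638 0.0352 0.2499] yaw -2.553 t 5.95 tilt [-0.001 -0.    -1.   ]
[[60, -0.0, 0.0, -0.035, 0, 0, -0.0], [60, -0.0, 0.0, -0.0351, 0, 0, -0.0], [25, 0.0076, 0.0211, 0.0, 0, 0, 9.2], [25, 0.0108, 0.0197, 0.0, 0, 0, 9.2], [25, 0.0138, 0.0177, 0.0, 0, 0, 9.1], [25, 0.0165, 0.0152, 0.0, 0, 0, 9.2], [25, 0.0187, 0.0125, 0.0, 0, 0, 9.2], [25, 0.0204, 0.0093, 0.0, 0, 0, 9.2]]
[[25, 0.0217, 0.0059, 0.0, 0, 0, 9.2], [25, 0.0223, 0.0023, 0.0, 0, 0, 9.1], [25, 0.0224, -0.0012, 0.0, 0, 0, 9.2], [25, 0.022, -0.0047, 0.0, 0, 0, 9.2]]
```

Emit:
play_rows(rows=[[60,0,0,0,0,0,0],[60,0,0,0,0,0,0],[60,0,0,-0.035,0,0,0],[60,0,0,-0.035,0,0,0],[25,0.0075,0.021,0,0,0,9.2],[25,0.011,0.0195,0,0,0,9.2],[25,0.014,0.0175,0,0,0,9.2],[25,0.0165,0.015,0,0,0,9.2]])

```text
clock: 6.95
tool_pos: [0.5907, 0.0877, 0.3198]
eef_rot: [0.029, 1.0, -0.0, -0.0]
contact_force: [-0.2, -0.8, -0.0]
opening: 0.25
finger_force: 0.0
```

Emit:
play_rows(rows=[[25,0.0185,0.0125,0,0,0,9.2],[25,0.0205,0.0095,0,0,0,9.2],[25,0.0215,0.006,0,0,0,9.2],[25,0.0225,0.0025,0,0,0,9.2],[25,0.0225,-0.001,0,0,0,9.2],[25,0.022,-0.0045,0,0,0,9.2],[25,0,0,0,0,0,0]])

```text
clock: 7.82
tool_pos: [0.4828, 0.1702, 0.3201]
eef_rot: [0.484, 0.875, -0.0, -0.0]
contact_force: [-0.5, -0.3, 0.1]
opening: 0.248
finger_force: 0.0
```

Run:
```python
from plan import *
for n in ("top","side"): cv2.imwrite(f"pics/{n}2.png",cams.snapshot(n)[...,::-1])
a,b=[cv2.imread(f"pics/{n}2.png") for n in ("top","side")]
A=cv2.resize(a[90:270,180:370],None,fx=2.1,fy=2.1,interpolation=cv2.INTER_CUBIC);B=cv2.resize(b[110:290,180:370],None,fx=2.1,fy=2.1,interpolation=cv2.INTER_CUBIC)
cv2.imwrite("pics/c2.png",np.clip(np.hstack([A,B])*1.8,0,255).astype(np.uint8))
print(status.get_state()['opening'],"post0",proj("top",[*leverpt(0),.112]),proj("side",[*leverpt(0),.112]))
b=W(-.142,0); plan([(*b,.213,S+np.pi,25)])
```

```text
0.2483255640035588 post0 [[285.61845838 120.51436993]] [[313.8066361 167.9475686]]
at [0.4844 0.1686 0.3198] yaw 2.128 t 7.925 tilt [-0.001  0.    -1.   ]
[[25, 0.0004, -0.0002, 0.0534, 0, 0, -0.0], [25, 0.0004, -0.0003, 0.0534, 0, 0, -0.0]]
```

View pics/c2.png

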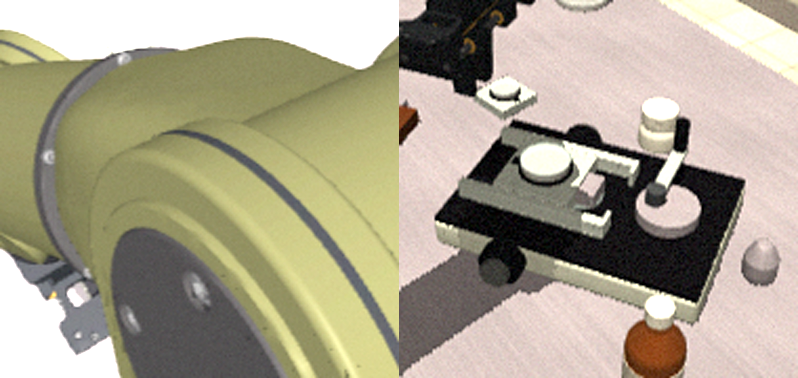

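The lever now lies over the index line: the post top is at side (316,168), against a predicted (314,168) for zero angle. The bystanders haven't moved. Next I'm descending behind the tray.

Emit:
play_rows(rows=[[25,0.0005,0,0.0535,0,0,0],[25,0,0,0.053,0,0,0],[25,0,0,0,0,0,0]])

```text
clock: 8.3
tool_pos: [0.4838, 0.1684, 0.2108]
eef_rot: [0.486, 0.874, -0.002, -0.001]
contact_force: [-1.2, 0.4, -0.3]
opening: 0.249
finger_force: 0.0
```

Emit:
play_rows(rows=[[25,-0.01,0,0,0,0,0],[25,-0.01,0,0,0,0,0],[25,-0.008,0,0,0,0,0],[25,-0.008,0,0,0,0,0],[25,-0.008,0,0,0,0,0],[25,-0.008,0,0,0,0,0]])

```text
clock: 9.05
tool_pos: [0.5112, 0.1253, 0.2134]
eef_rot: [0.486, 0.874, 0.001, -0.0]
contact_force: [-2.2, 3.5, 3.8]
opening: 0.25
finger_force: 2.1
```

```bash
cat > st.py <<'E'
from plan import *
p,yaw,s=pose(); d=p[:2]-[X,Y]; c,sn=np.cos(S),np.sin(S)
print("stage",c*d[0]+sn*d[1],-sn*d[0]+c*d[1],"z",p[2]); f=s['contact_force']; print("F fwd",c*f[0]+sn*f[1],"left",-sn*f[0]+c*f[1],f[2],"t",s['clock'])
E
python3 st.py
```

```text
stage -0.09034371776701298 0.0003584249782846091 z 0.21344813862765605
F fwd -4.1801008080601925 left -0.019838208838355076 3.762505345933815 t 9.05
```

Emit:
play_rows(rows=[[25,-0.005,0,0,0,0,0],[25,-0.005,0,0,0,0,0],[25,-0.003,0,0,0,0,0]])

```text
clock: 9.43
tool_pos: [0.5179, 0.1139, 0.2131]
eef_rot: [0.486, 0.874, -0.0, -0.0]
contact_force: [-1.8, 4.4, 3.5]
opening: 0.25
finger_force: 2.0
```

Emit:
play_rows(rows=[[25,-0.002,0,0,0,0,0],[25,0,0,0,0,0,0]])

```text
clock: 9.68
tool_pos: [0.519, 0.1121, 0.2131]
eef_rot: [0.486, 0.874, -0.0, 0.0]
contact_force: [-1.3, 3.3, 2.5]
opening: 0.25
finger_force: 1.4
```

```bash
python3 st.py
python3 - <<'E'
from plan import *
im=cams.snapshot("side"); cv2.imwrite("pics/side3.png",im[...,::-1])
b=cv2.imread("pics/side3.png")[150:270,190:370]
cv2.imwrite("pics/side3c.png",np.clip(cv2.resize(b,None,fx=4,fy=4,interpolation=cv2.INTER_CUBIC)*1.8,0,255).astype(np.uint8))
E
```

```text
stage -0.07499224188867948 -1.3209110710059313e-05 z 0.21312996433612608
F fwd -3.52902001403356 left 0.6576475688628065 2.4988264704541265 t 9.675
```

View pics/side3c.png

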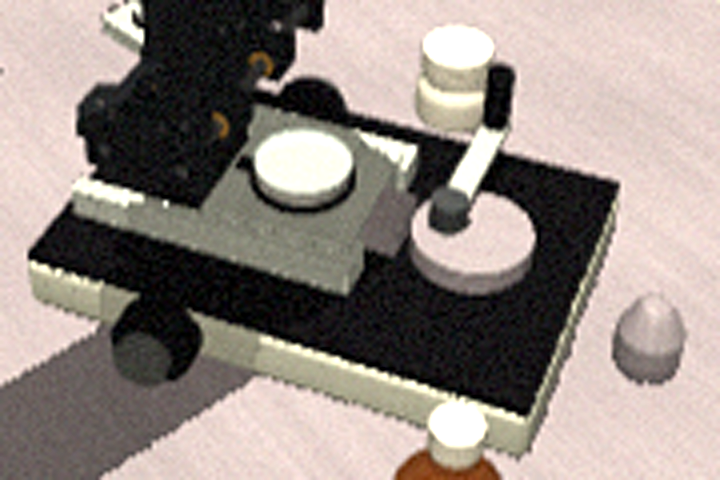

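The tray's front edge is close to the stops and the cam's low side faces the nose with a small gap. I'm continuing in small steps until the force rises.

Emit:
play_rows(rows=[[25,-0.002,0,0,0,0,0],[25,0,0,0,0,0,0]])

```text
clock: 9.98
tool_pos: [0.5199, 0.1108, 0.2131]
eef_rot: [0.486, 0.874, -0.0, -0.0]
contact_force: [-1.3, 3.7, 2.6]
opening: 0.252
finger_force: 1.9
```

Emit:
play_rows(rows=[[25,-0.0015,0,0,0,0,0],[25,0,0,0,0,0,0]])

```text
clock: 10.22
tool_pos: [0.52, 0.1105, 0.2131]
eef_rot: [0.486, 0.874, 0.001, -0.001]
contact_force: [-3.0, 5.0, 2.3]
opening: 0.25
finger_force: 3.3
```

```bash
python3 st.py
```

```text
stage -0.07309467615811178 2.8840576596946e-05 z 0.21314737337165424
F fwd -5.8150664719337914 left 0.07307193387221389 2.274001155323502 t 10.225
```

Emit:
play_rows(rows=[[25,-0.001,0,0,0,0,0],[25,0,0,0,0,0,0]])

```text
clock: 10.48
tool_pos: [0.5202, 0.1103, 0.2132]
eef_rot: [0.486, 0.874, 0.001, -0.001]
contact_force: [-5.3, 6.1, 3.1]
opening: 0.249
finger_force: 4.2
```

```bash
python3 st.py
```

```text
stage -0.07282133837446395 2.7240271668782512e-05 z 0.2131658497317048
F fwd -7.961432690235871 left -1.2855273093470099 3.1242312979477007 t 10.475
```

Emit:
play_rows(rows=[[25,-0.001,0,0,0,0,0],[25,0,0,0,0,0,0]])

```text
clock: 10.72
tool_pos: [0.5203, 0.1102, 0.2132]
eef_rot: [0.485, 0.874, 0.001, -0.002]
contact_force: [-5.5, 8.6, 3.0]
opening: 0.248
finger_force: 5.1
```

```bash
python3 st.py
```

```text
stage -0.07262002343037696 6.205866456293618e-05 z 0.21317474157814634
F fwd -10.216761569695954 left -0.11372118177478718 3.0438993491969732 t 10.725
```

The force is now rising at 2 N/mm with almost no motion, with the hand at stage x = -0.073, so the tray is on the stops. I'm backing off, lifting and checking.

Emit:
play_rows(rows=[[25,0.005,0,0,0,0,0],[25,0.02,0,0,0,0,0],[25,0.02,0,0,0,0,0],[25,0,0,-0.06,0,0,0],[25,0,0,-0.06,0,0,0],[25,0.06,0,0,0,0,0],[25,0.04,0,0,0,0,0],[25,0,0,0,0,0,0]])

```text
clock: 11.72
tool_pos: [0.4444, 0.2329, 0.3336]
eef_rot: [0.484, 0.875, 0.0, 0.0]
contact_force: [0.1, -0.7, -0.8]
opening: 0.256
finger_force: 0.0
```

```bash
python3 st.py
python3 - <<'E'
from plan import *
im=cams.snapshot("side"); cv2.imwrite("pics/side4.png",im[...,::-1])
b=cv2.imread("pics/side4.png")[150:270,190:370]
cv2.imwrite("pics/side4c.png",np.clip(cv2.resize(b,None,fx=4,fy=4,interpolation=cv2.INTER_CUBIC)*1.8,0,255).astype(np.uint8))
F=lambda pts:np.round((proj("side",pts)-[190,150])*4,0).tolist()
print("rear corners top home",F([[*W(-.062,y),.062] for y in(.045,-.045)]),"nose top front",F([[*W(.048,y),.058] for y in(.018,-.018)]))
print("dish c",F([[*W(-.017,0),.078]]))
for q in(-.3,-.15,0,.15,.3): print(q,F([[*leverpt(q),.112],[*leverpt(q,.09),.072]]))
E
```

```text
stage -0.21696968678622927 0.0005743089991838979 z 0.33359890402509473
F fwd 0.6578567969894626 left -0.2624083850506837 -0.7512853569742851 t 11.725
rear corners top home [[261.0, 121.0], [198.0, 210.0]] nose top front [[418.0, 199.0], [397.0, 238.0]]
dish c [[302.0, 162.0]]
-0.3 [[453.0, 66.0], [448.0, 111.0]]
-0.15 [[474.0, 68.0], [471.0, 114.0]]
0 [[495.0, 72.0], [493.0, 118.0]]
0.15 [[515.0, 78.0], [514.0, 125.0]]
0.3 [[534.0, 85.0], [534.0, 133.0]]
```

View pics/side4c.png

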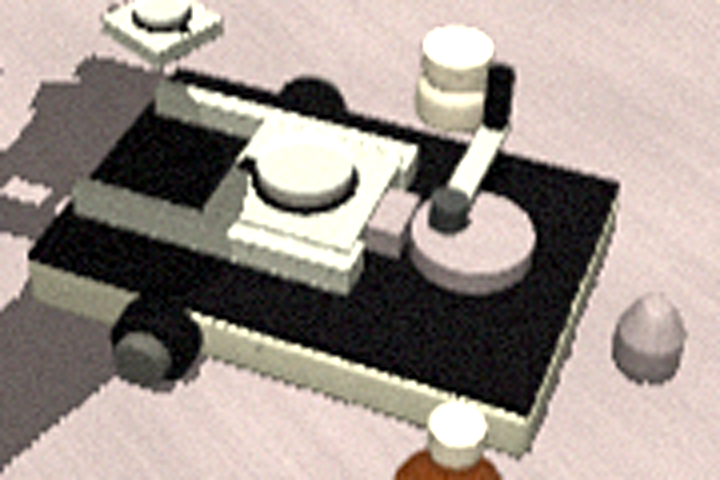

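The dish centre is at crop (305,163), against (302,162) expected for home. The post top is at about (500,70), which puts the cam near 0.04 rad. The bystanders are unmoved and the hand is clear.

```bash
python3 -c "
from plant import r
print(r.finish_job())"
```

```text
the job is handed in; nothing more can be done
None
```

The job is handed in: the cam is at its low point (about 0.04 rad by camera, lever over the index line), the tray is home against its end stops, and the hand is clear. The hand-in call gave no verdict.

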